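# Charge a cup with steel balls from a shutter hopper

### The arm

A 6-joint arm with a two-finger parallel gripper is mounted at the origin on a cart in front of the work surface, level with it; the furniture and walls round the work are solid. World frame = base frame: x ahead of the robot, y to its left, z up, the work surface at z = 0. Lengths are in mm, angles in rad, forces in N, time in s.
With the tool pointing down it reaches from about 350 to 850 mm from the base axis. Payload 8.1 kg.
Tool frame: the origin (TCP) lies on the centre line of the jaws, within the pads' length; the fingertips stand 19 mm ahead of it and the grasp point (between the pads) is the TCP; z points along the fingers, y is the line along which they close (so a half turn about z gives the same grasp; the last joint's range is limited). The gripper opens to 93 mm and grips with 3 to 60 N. Pads are 15 mm wide; open, the fingers measure 128 mm over their backs; the gripper's body (75 mm by 188 mm) begins 65 mm behind the grasp point.
Start: joints at [-1.252, 0.13, 1.488, -0, 1.523, -0.085], TCP at [235.769, -551.741, 237.635] pointing down, gripper open.
Joint ranges: [-2.96, 2.96], [-0.89, 2.26], [0.02, 2.5], [-1.34, 4.48], [0, 2.73], [-2.66, 2.66]. Speed limits (rad/s): [2.39, 2.39, 2.79, 3.14, 3.14, 3.14].

### API

Orientations are given as a unit quaternion [w, x, y, z].
In Python, from cell import env, cams gives the robot as it stands (env), with the cameras (cams). Calls block until the motion is done:
- env.goto(position, orientation): joint-space move of the TCP to a pose.
- env.move_linear(position, velocity=150, frame=None, contact_N=None): straight line of the TCP; frame=None keeps the orientation; velocity is the mean speed in mm/s. With contact_N (N) it stops when the force on the tool has changed by that much, and returns True; else False.
- env.move_joints(angles): joint-space move.
- env.ungrasp() and env.grab(grasp_force=None): open the fingers fully, or close them until they stop; grasp_force is the grip in N (None keeps the last).
- env.wait(seconds).
- env.solve_ik(position, orientation): joint angles nearest the present ones, or None.
- env.state(): the state.
- cams.snapshot(name): name is "scene" or "top" or "wrist"; returns a dict with "pixels" (420x560x3 uint8, blue, green, red), "fx", "fy", "cx", "cy" (pixels), "rvec" (rotation vector, rad) and "tvec" (3), from world to camera coordinates, as OpenCV has them; the wrist camera has in their place "mount" (4x4, takes a point from camera to tool coordinates, whose origin is the TCP and whose axes are the flange's). Camera axes: x right, y down, z forward; pixel columns grow to the right and rows downward; lengths in mm; the calibration is good to about 2 mm. The wrist camera is an equidistant fisheye: a pixel r from the principal point sees the ray r / f radians off the axis. A picture is of the moment at which its call begins: read the wrist's pose just before it. There is no depth.
A pose or a line that the arm cannot do raises env.PlanningError and nothing moves.
- env.sign_off(): hands the job in; it is judged then, once.
The state is a dict: "clock": time; "joint_positions": joint angles; "joint_vel": joint speeds; "tau": joint torques, N m; "tool_pos": TCP position; "eef_rot": TCP orientation; "contact_force": force on the tool from outside, world axes, zero at the start; "ft_torque": the same for the moment, N m; "opening": finger opening in mm; "finger_force": force on a finger pad.
Only numpy, scipy, OpenCV 4.12 (cv2) and the standard library are available. Lean on these libraries where they do the work, as an engineer would, in place of code of your own. Each camera call takes 0.05 s, during which the arm holds its last target. There are 200 camera calls.

### The job

Charge the cup with the steel wear-test balls: stand the empty cup upright on the cup rest under the spout of the dispenser whose clear hopper holds the dark steel balls. Slide that dispenser's shutter open until all five balls have dropped into the cup, then push it fully closed again, and leave the charged cup on the rest. Leave the shutter of the white ceramic balls alone.

Things in the scene. Friction and masses are not known exactly. Their poses are not given: they have to be found in the camera images.
- steel_dispenser: Ball dispenser holding five dark steel balls: black knob, black hopper rim; fixed, may stand left or right of the other. Origin on the worktop under the spout's axis; x to the back (away from the operator), y left, z up. Blue base 8 mm thick, x -49 to 73, y -46 to 46 mm; upright at x 44 to 62 mm; nothing else stands below z = 68 mm but the cup rest.
- steel_dispenser_rest (a point): Centre of its cup rest: top face of the base, 8 mm above the worktop, under the spout; axes as the dispenser. A steel horseshoe ridge 3 mm tall, inner radius 28 mm, rings the back half of the rest, open to the front (-x). Bring the cup in from the front, over 3 mm above the base but with its rim below the spout, then lower it.
- steel_spout (a point): Centre of the lower mouth of the steel-ball spout: 68 mm above the worktop, straight above the rest; spout inner radius 19, outer 22 mm. Above it: rails and plate at z = 78 to 91 mm, to 34 mm in front of the axis and y -46 to 38 mm; clear open cone, outer radius 20 mm at z = 101 widening to 36 mm at z = 144 mm, the top.
- steel_shutter (a joint): Shutter plate under the steel balls, m: 0 = fully closed against its stop, 0.045 = fully open. It slides with about 1.5 N along the dispenser's own -y (out to its right) and stays where it is left; may start a few mm short of closed. The outlet is wholly clear from 0.040; the balls then drop within half a second.
- steel_shutter_knob (a point): Point on the axis of the steel-ball shutter's upright round black pull knob, diameter 20 mm, from 86 to 116 mm above the worktop; this point is 104 mm up. With the shutter closed it is at (0, -76, 104) mm of the dispenser; it moves to the dispenser's -y as the shutter opens. The tongue under the knob is 18 mm wide.
- ceramic_dispenser: Second dispenser, same build, size and axes, holding five white ceramic balls: white knob, white hopper rim. To be left alone.
- ceramic_shutter (a joint): Shutter plate under the ceramic balls, m: 0 = fully closed against its stop, 0.045 = fully open. It slides with about 1.5 N along the dispenser's own -y (out to its right) and stays where it is left; may start a few mm short of closed. Leave it alone.
- cup: Loose open steel cup, about 120 g, 40 mm tall, outer radius 26 mm at the foot and 31 mm at the rim, wall 2.5 mm; origin at the centre of its underside, z up. A straight level handle runs out along its own -x, 34 mm above the underside, ending 122 mm from the cup's axis.
- cup_grip (a point): Middle of the black grip sleeve on the cup's handle, 88 mm from the cup's axis along its -x and 34 mm above its underside. The sleeve is 64 mm long (along the cup's x), 14 mm wide and 10 mm thick.
- steel_ball_1_center (a point): Centre of one of the five dark steel balls, diameter 15 mm, 14 g.
- steel_ball_2_center (a point): Centre of one of the five dark steel balls, diameter 15 mm, 14 g.
- steel_ball_3_center (a point): Centre of one of the five dark steel balls, diameter 15 mm, 14 g.
- steel_ball_4_center (a point): Centre of one of the five dark steel balls, diameter 15 mm, 14 g.
- steel_ball_5_center (a point): Centre of one of the five dark steel balls, diameter 15 mm, 14 g.

How it is judged (in metres and radians):
On the way, in this order (a step that is already met when the one before it is completed fails the run):
1. the empty cup stands on the cup rest of the dispenser with the steel balls (horizontal distance between cup and steel_dispenser_rest below 0.01 m and z of cup in the frame of steel_dispenser_rest below 0.003 m and angle between cup's own z axis and vertical below 0.06 rad), for 0.2 s.
2. the shutter has been slid open and all five steel balls lie in the cup (horizontal distance between each of steel_ball_1_center, steel_ball_2_center, steel_ball_3_center, steel_ball_4_center, steel_ball_5_center and cup below 0.027 m and z of steel_ball_1_center in the frame of cup between 0 and 0.038 m and z of steel_ball_2_center in the frame of cup between 0 and 0.038 m and z of steel_ball_3_center in the frame of cup between 0 and 0.038 m and z of steel_ball_4_center in the frame of cup between 0 and 0.038 m and z of steel_ball_5_center in the frame of cup between 0 and 0.038 m and value of joint steel_shutter above 0.01 m), for 0.2 s.
3. the shutter is fully closed again (value of joint steel_shutter below 0.003 m), for 0.2 s.
At the end, for the whole second after the job is handed in: The cup stands upright (0.06 rad) and still on the rest of the steel-ball dispenser, centre within 10 mm of the rest's, underside within 3 mm of it, all five steel balls in the cup; that shutter is closed to 3 mm, the ceramic one to 8 mm (all of step 1 and horizontal distance between each of steel_ball_1_center, steel_ball_2_center, steel_ball_3_center, steel_ball_4_center, steel_ball_5_center and cup below 0.027 m and z of steel_ball_1_center in the frame of cup between 0 and 0.038 m and z of steel_ball_2_center in the frame of cup between 0 and 0.038 m and z of steel_ball_3_center in the frame of cup between 0 and 0.038 m and z of steel_ball_4_center in the frame of cup between 0 and 0.038 m and z of steel_ball_5_center in the frame of cup between 0 and 0.038 m and value of joint steel_shutter below 0.003 m and value of joint ceramic_shutter below 0.008 m and linear speed of cup below 0.01 m/s); the robot touches nothing.
It fails at once if the shutter of the ceramic balls is pulled open (more than 8 mm) (value of joint ceramic_shutter above 0.008 m).
It also fails if it takes over 54 s, if anything falls off the work surface, if the arm or the gripper's body presses on something with over 40 N, if the wrist force passes 120 N, or if a joint passes its speed limit or range.

## Working session

There is one attempt and no reset: what is moved stays moved. The work goes in short steps, each a Python script; the robot and the scene stay as the last script left them, time stands still between calls to the robot, and variables do not carry over. Pictures are saved under pics/ and viewed, at most 10 in all, crops included, and the job is handed in when it is done.

```bash
mkdir -p pics; ls
python3 - <<'E'
from cell import env, cams
import cv2,numpy as np,pickle
d={}
for n in("scene","top","wrist"):
    s=cams.snapshot(n); d[n]=s; cv2.imwrite(f"pics/{n}0.png",s["pixels"])
    print(n,{k:np.round(v,3).tolist() for k,v in s.items() if k!="pixels"})
pickle.dump(d,open("snap0.pkl","wb"))
st=env.state();print({k:np.round(v,3).tolist() for k,v in st.items()})
E
```

```text
cell.py
pics
scene {'fx': 441.449, 'fy': 441.449, 'cx': 278.717, 'cy': 208.512, 'rvec': [0.707, -2.573, 1.224], 'tvec': [418.952, 271.881, 885.225]}
top {'fx': 485.993, 'fy': 485.993, 'cx': 269.786, 'cy': 204.434, 'rvec': [2.171, -2.157, 0.133], 'tvec': [-61.563, 519.852, 1059.493]}
wrist {'fx': 325.192, 'fy': 325.192, 'cx': 282.265, 'cy': 214.547, 'mount': [[-0.001, -0.971, -0.239, 65.529], [1.0, -0.001, -0.0, -0.802], [0.0, -0.239, 0.971, -146.635], [0.0, 0.0, 0.0, 1.0]]}
{'clock': 0.15, 'joint_positions': [-1.252, 0.131, 1.489, -0.0, 1.523, -0.085], 'joint_vel': [-0.001, -0.001, -0.005, 0.0, 0.001, -0.0], 'tau': [0.003, -56.047, -49.234, 0.077, 0.031, -0.0], 'tool_pos': [235.632, -551.331, 236.813], 'eef_rot': [-0.001, 0.98, 0.201, -0.0], 'contact_force': [0.341, 0.344, 0.132], 'ft_torque': [0.011, 0.014, -0.034], 'finger_force': 0.0, 'opening': 92.448}
```

View pics/scene0.png

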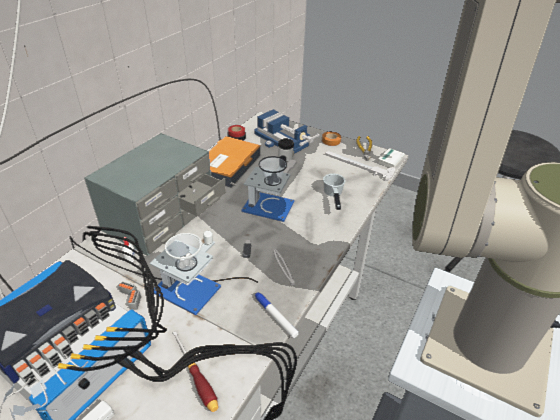

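View pics/top0.png

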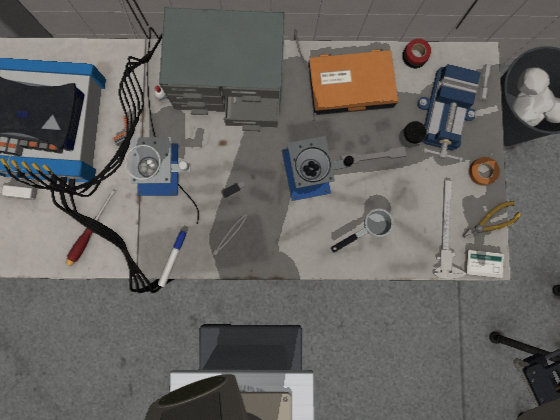

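The scene view shows the steel dispenser at about (268,185) and the cup at (333,185). In the top view the black-knob dispenser's hopper is at (312,168), its knob at (348,160) and the cup at (377,222), with the handle running to (335,247). I'll crop in on these for measurement.

Run:
```python
import cv2,numpy as np,pickle
d=pickle.load(open("snap0.pkl","rb"))
a=d["top"]["pixels"][125:275,275:425]; b=d["scene"]["pixels"][120:232,238:388]
f=lambda x,w,h:cv2.resize(x,(w,h),interpolation=cv2.INTER_CUBIC)
A=f(a,600,600);
cv2.imwrite("pics/topc.png",A); cv2.imwrite("pics/scenec.png",f(b,750,560))
```

```text
(no output)
```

View pics/topc.png

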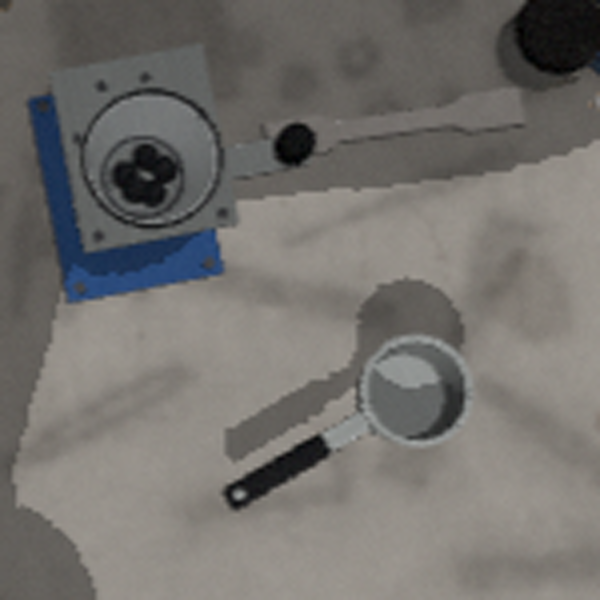

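View pics/scenec.png

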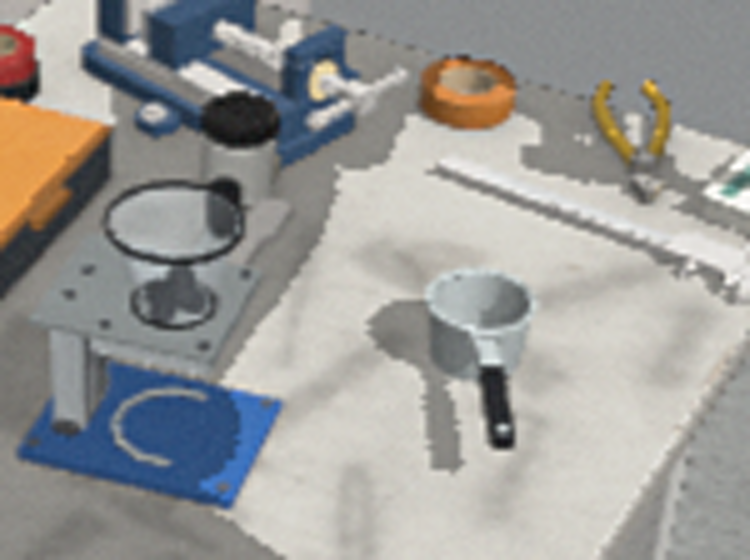

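Zoomed crops:
- **Top:** hopper rim centre (152,158), base corners (222,272), (67,302) and (28,98), knob (296,142), cup rim centre (413,390), handle end (232,497).
- **Scene:** rim (173,222), base corners (282,403), (230,505) and (20,455), cup rim (480,300), handle end (502,435).

Next I triangulate these points and fit the poses.

```bash
cat > meas.py <<'E'
import cv2,numpy as np,pickle
from scipy.optimize import least_squares
d=pickle.load(open("snap0.pkl","rb"))
def cam(n):
    s=d[n];return np.array(s["rvec"],float),np.array(s["tvec"],float),np.array([[s["fx"],0,s["cx"]],[0,s["fy"],s["cy"]],[0,0,1]])
C={n:cam(n) for n in("top","scene")}
px=lambda n,p:(np.array(p,float)+.5)/(4 if n=="top" else 5)-.5+np.array([275,125] if n=="top" else [238,120])
def proj(n,P):
    r,t,K=C[n];return cv2.projectPoints(np.atleast_2d(P).astype(float),r,t,K,None)[0].reshape(-1,2)
def tri(obs):
    M=[]
    for n in obs:
        r,t,K=C[n]; M.append(K@np.c_[cv2.Rodrigues(r)[0],t])
    X=cv2.triangulatePoints(M[0],M[1],*[px(n,p).reshape(2,1) for n,p in obs.items()])
    X=(X[:3]/X[3]).ravel(); return X,[np.abs(proj(n,X)-px(n,p)).max().round(2) for n,p in obs.items()]
def fit(model,x0):
    # model: list of (name, pixel, local point)
    def T(x,l):
        c,s=np.cos(x[2]),np.sin(x[2]);return np.array([x[0]+c*l[0]-s*l[1],x[1]+s*l[0]+c*l[1],l[2]])
    f=lambda x:np.concatenate([(proj(n,T(x,l))[0]-px(n,p)) for n,p,l in model])
    r=least_squares(f,x0,x_scale=[10,10,.1],loss="soft_l1");return r.x,r.fun.reshape(-1,2).round(1)
E
python3 - <<'E'
from meas import *
np.set_printoptions(suppress=True,precision=2)
for k,a,b in[("rim",(152,158),(173,222)),("FR",(222,272),(282,403)),("FL",(67,302),(230,505)),("BL",(28,98),(20,455)),("knobtop",(296,142),(229,188)),("cuprim",(413,390),(480,300)),("hend",(232,497),(502,435)),("sleeve0",(318,443),(492,368))]:
    print(k,*tri({"top":a,"scene":b}))
D=[("top",(222,272),(-49,-46,8)),("top",(67,302),(-49,46,8)),("top",(28,98),(73,46,8)),("scene",(282,403),(-49,-46,8)),("scene",(230,505),(-49,46,8)),("scene",(20,455),(73,46,8)),("top",(152,158),(0,0,144)),("scene",(173,222),(0,0,144))]
x,r=fit(D,[550,-150,0.]);print("disp",x,r.tolist())
U=[("top",(413,390),(0,0,40)),("scene",(480,300),(0,0,40)),("top",(232,497),(-122,0,34)),("scene",(502,435),(-122,0,34))]
x,r=fit(U,[450,-300,-1]);print("cup",x,r.tolist())
E
```

```text
rim [ 590.48 -144.07  142.49] [np.float64(0.16), np.float64(0.17)]
FR [ 551.13 -197.18    6.6 ] [np.float64(0.08), np.float64(0.09)]
FL [ 533.28 -108.01    5.96] [np.float64(0.05), np.float64(0.06)]
BL [652.02 -85.75   4.54] [np.float64(0.46), np.float64(0.53)]
knobtop [ 603.72 -222.49  115.73] [np.float64(0.43), np.float64(0.43)]
cuprim [ 480.88 -297.78   41.77] [np.float64(0.09), np.float64(0.09)]
hend [ 421.51 -197.34   38.87] [np.float64(0.02), np.float64(0.03)]
sleeve0 [ 450.54 -245.31   40.17] [np.float64(0.45), np.float64(0.47)]
disp [ 589.65 -143.22    0.19] [[0.4, 0.3], [-0.1, 0.2], [-0.5, -0.0], [0.3, -0.4], [0.1, -0.4], [-1.1, -0.8], [-0.4, 0.1], [0.3, -0.2]]
cup [ 482.41 -301.79   -1.04] [[1.6, -0.5], [-0.1, -0.4], [-0.7, 0.4], [-0.1, 1.7]]
```

Measured heights agree with the text: rim 142 mm against 144, knob 116, cup rim 42 against 40, base about 6 against 8. The dispenser is at (590,-144) with yaw about 0.19, and the cup at (481,-298) with yaw -1.036. Now I grasp the cup and carry it to the front of the dispenser.

```bash
cat > h.py <<'E'
from cell import env, cams
import numpy as np,cv2,pickle
from scipy.spatial.transform import Rotation as R
D=np.array([590.2,-143.8]);TH=0.192
def down(yaw):  # tool z down, tool x at yaw
    x,y,z,w=(R.from_euler("z",yaw)*R.from_euler("x",np.pi)).as_quat();return [w,x,y,z]
def dp(x,y,z):
    c,s=np.cos(TH),np.sin(TH);return [D[0]+c*x-s*y,D[1]+s*x+c*y,z]
def say(m):
    s=env.state();print(m,round(s["clock"],2),np.round(s["tool_pos"],1),"F",np.round(s["contact_force"],1),"op",round(s["opening"],1),"q",np.round(s["joint_positions"],2))
def shots(tag,names=("top","scene")):
    d={n:cams.snapshot(n) for n in names};pickle.dump(d,open(f"snap{tag}.pkl","wb"));return d
E
python3 - <<'E'
from h import *
from meas import tri
print("bottle",tri({"top":(557,38),"scene":(241,118)}))
c=np.array([480.9,-297.8]);yaw=-1.036;u=np.array([np.cos(yaw),np.sin(yaw)]);g=c-88*u
o=down(yaw+np.pi)
q=env.solve_ik([*g,120],o);print("ik",q, "place",env.solve_ik(dp(-88,0,42),down(TH+np.pi)))
env.goto([*g,110],o);say("above")
print(env.move_linear([*g,34],velocity=120,contact_N=15));say("down")
env.grab(50);say("grab")
env.move_linear([*g,84],velocity=100);say("lift")
env.goto(dp(-205,0,54),down(TH+np.pi));say("pre")
d=shots(1,("top","scene","wrist"))
f=lambda x:cv2.resize(x,None,fx=4,fy=4,interpolation=cv2.INTER_CUBIC)
cv2.imwrite("pics/pre.png",np.hstack([f(d["top"]["pixels"][125:265,260:360]),f(d["scene"]["pixels"][120:260,230:330])]))
E
```

```text
bottle (array([ 679.08452789, -378.55630349,   55.12877875]), [np.float64(0.63), np.float64(0.59)])
ik [-0.5758939  -0.08147921  1.92332237  0.          1.2997495  -1.11069023] place [-0.4055462   0.12820639  1.86636937  0.          1.14701689 -2.16834253]
above 1.66 [ 436.3 -223.   110.6] F [-0.1 -0.6 -0.1] op 93.1 q [-0.58 -0.07  1.93 -0.    1.28 -1.11]
False
down 2.44 [ 436.4 -222.6   34.6] F [ 0.5  0.8 -0.1] op 92.8 q [-0.58  0.04  1.98 -0.    1.12 -1.11]
grab 3.65 [ 436.  -222.1   34. ] F [-0.6 -0.2  0.8] op 13.3 q [-0.58  0.04  1.98  0.    1.12 -1.11]
lift 4.3 [ 435.9 -222.    83.7] F [ 0.4 -0.2 -0.7] op 13.4 q [-0.58 -0.04  1.95  0.    1.23 -1.11]
pre 5.42 [ 388.9 -182.9   53.8] F [-0.4 -0.5 -0.6] op 13.5 q [-0.56 -0.16  2.13 -0.    1.18 -2.32]
```

View pics/pre.png

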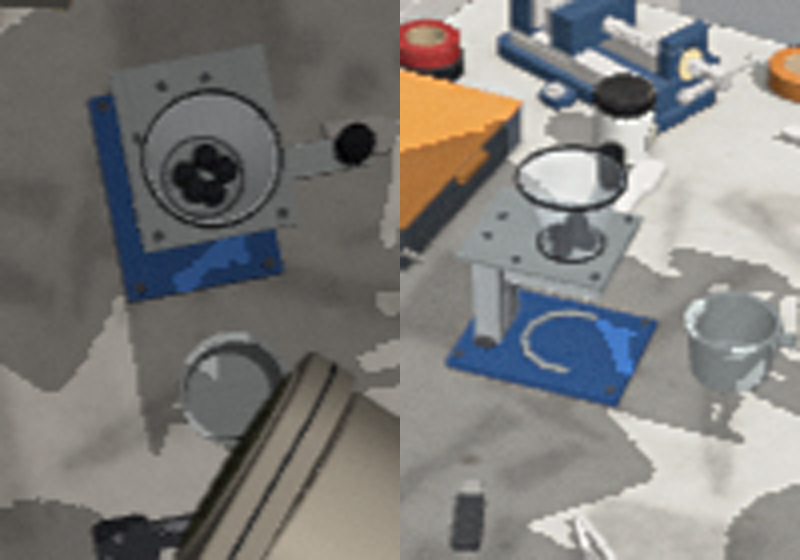

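The cup is held level. In the top crop its rim centre is about (236,388); in the scene crop it is about (733,320). I overlay the nominal models to check the lateral fit against the ridge.

Run:
```python
from h import *
from meas import proj
d=pickle.load(open("snap1.pkl","rb"));a=np.linspace(0,2*np.pi,73)
tp=np.array([388.9,-182.9]);u=np.array([np.cos(TH),np.sin(TH)]);c=tp+88*u
out=[]
for n,(r0,c0) in{"top":(130,268),"scene":(150,238)}.items():
    k=6;h,w=98,66
    if n=="scene":h,w=80,98//1
    h=98;w={"top":52,"scene":81}[n]
    if n=="top":c0=280
    im=cv2.resize(d[n]["pixels"][r0:r0+h,c0:c0+w],None,fx=k,fy=k,interpolation=cv2.INTER_CUBIC)
    def draw(P,col):
        p=(proj(n,P)-[c0,r0]+.5)*k
        cv2.polylines(im,[np.round(p*16).astype(int).reshape(-1,1,2)],False,col,1,cv2.LINE_AA,4)
    cir=lambda r,z,a=a:np.array([dp(r*np.cos(t),r*np.sin(t),z) for t in a])
    draw(cir(36,144),(0,255,0)); draw(cir(28,11,a[a<=np.pi]-np.pi/2),(0,0,255))
    draw(np.array([dp(x,y,8) for x,y in[(-49,-46),(-49,46),(73,46),(73,-46),(-49,-46)]]),(0,255,255))
    for r,z in((31,60),(26,20)):
        draw(np.c_[c[0]+r*np.cos(a),c[1]+r*np.sin(a),0*a+z],(255,0,255))
    out.append(im)
im=np.hstack(out);print(im.shape);cv2.imwrite("pics/ov.png",im)
```

```text
(588, 798, 3)
```

View pics/ov.png

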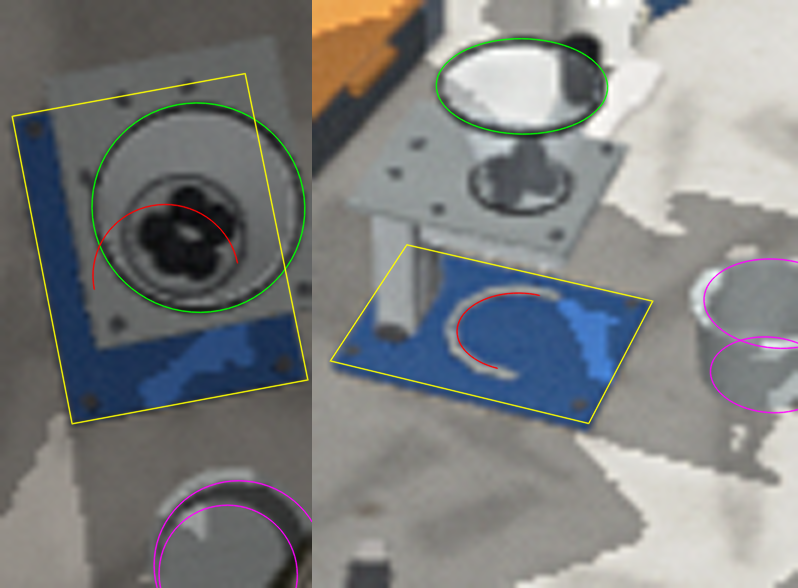

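The dispenser model fits within about 0.3 px. The cup sits about 4.5 mm further out along the handle than nominal (grip at about 92.5 mm), with a lateral error near zero. Now I insert the cup and lower it.

Run:
```python
from h import *
G=92.5
env.move_linear(dp(-204,0,52),velocity=60)
print(env.move_linear(dp(-4-G,0,52),velocity=60,contact_N=12));say("in")
print(env.move_linear(dp(-4-G,0,38),velocity=15,contact_N=6));say("low")
d=shots(2,("top","scene"))
f=lambda x:cv2.resize(x,None,fx=5,fy=5,interpolation=cv2.INTER_CUBIC)
cv2.imwrite("pics/low.png",np.hstack([f(d["top"]["pixels"][130:230,275:350]),f(d["scene"]["pixels"][140:240,235:315])]))
```

```text
False
in 7.76 [ 495.2 -162.3   52. ] F [-0.   0.4 -1.1] op 13.5 q [-0.41  0.09  1.88 -0.    1.16 -2.18]
True
low 8.49 [ 495.1 -162.2   40.2] F [0.3 0.1 4.3] op 14.1 q [-0.41  0.11  1.89 -0.    1.14 -2.18]
```

View pics/low.png

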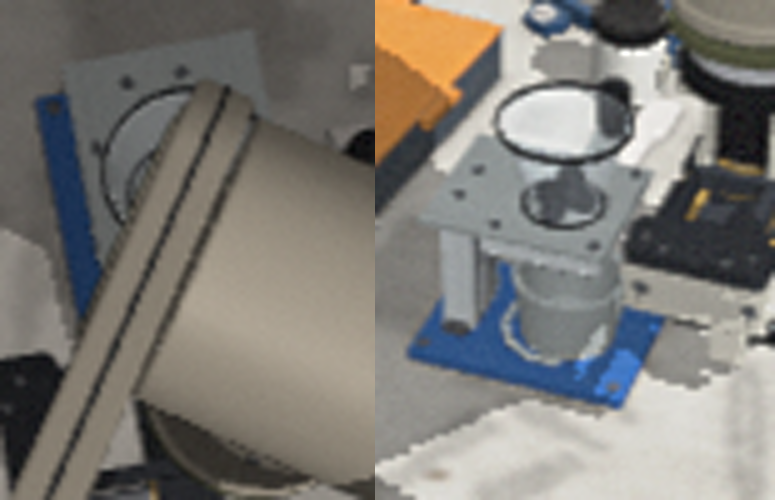

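The cup touched down at TCP z = 40 mm, so it is on the base and not on the ridge. In the scene crop its foot spans about x 520–617, just in front of the horseshoe's back. I release, back off and check with an overlay.

Run:
```python
from h import *
from meas import proj
env.ungrasp();say("rel")
p=env.state()["tool_pos"]
env.move_linear([p[0],p[1],175],velocity=120)
env.goto(dp(-60,-140,190),down(TH+np.pi/2));say("up")
d=shots(3,("top","scene"));a=np.linspace(0,2*np.pi,73)
k=6
def ov(n,r0,c0,h,w,cx,cy):
    im=cv2.resize(d[n]["pixels"][r0:r0+h,c0:c0+w],None,fx=k,fy=k,interpolation=cv2.INTER_CUBIC)
    def draw(P,col):
        p=(proj(n,P)-[c0,r0]+.5)*k
        cv2.polylines(im,[np.round(p*16).astype(int).reshape(-1,1,2)],False,col,1,cv2.LINE_AA,4)
    for r,z,col in((26,8,(255,0,255)),(31,48,(255,0,255))):
        draw(np.array([dp(cx+r*np.cos(t),cy+r*np.sin(t),z) for t in a]),col)
    draw(np.array([dp(cx-122,cy,42),dp(cx-60,cy,42)]),(0,255,0))
    draw(np.array([dp(x,y,8) for x,y in[(-49,-46),(-49,46),(73,46),(73,-46),(-49,-46)]]),(0,255,255))
    return im
im=np.hstack([ov("top",140,275,97,60,-4,0),ov("scene",160,240,97,72,-4,0)])
cv2.imwrite("pics/rel.png",im)
```

```text
rel 9.91 [ 494.4 -162.    39.7] F [ 0.5  0.4 -0.2] op 93.5 q [-0.41  0.11  1.89 -0.    1.14 -2.18]
up 12.47 [ 557.8 -292.3  189.5] F [ 0.5 -0.2 -0.4] op 93.1 q [-0.56  0.24  1.46  0.    1.45 -0.76]
```

View pics/rel.png

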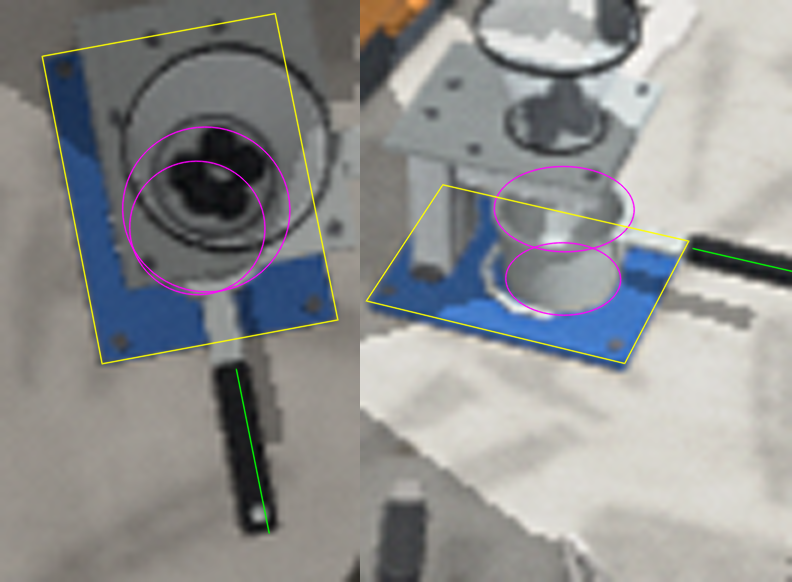

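The cup stands upright with its foot inside the horseshoe: the scene foot ellipse at (563,280) matches the model. The handle lies within about 3 mm of nominal. Next I operate the shutter.

Run:
```python
from h import *
o=down(TH+np.pi/2)
env.goto(dp(0,-79,180),o)
print(env.move_linear(dp(0,-79,107),velocity=100,contact_N=10));say("at knob")
if env.state()["tool_pos"][2]<110:
    env.grab(12);say("grab")
    p=env.state()["tool_pos"]
    print(env.move_linear(dp(0,-124,107),velocity=50,contact_N=10));say("open")
    env.wait(1.2)
    d=shots(4,("top","scene"))
    f=lambda x:cv2.resize(x,None,fx=5,fy=5,interpolation=cv2.INTER_CUBIC)
    cv2.imwrite("pics/open.png",np.hstack([f(d["top"]["pixels"][130:230,275:350]),f(d["scene"]["pixels"][140:240,235:315])]))
```

```text
False
at knob 13.88 [ 605.7 -221.6  107.8] F [ 0.3 -0.1  0.7] op 93.3 q [-0.43  0.34  1.49  0.    1.31 -0.62]
grab 15.02 [ 605.8 -221.2  107.1] F [ 3.8  1.1 -2.3] op 19.4 q [-0.43  0.34  1.49  0.    1.31 -0.62]
True
open 15.82 [ 613.9 -261.1  106.9] F [0.5 0.9 5.8] op 19.4 q [-0.48  0.4   1.42  0.    1.33 -0.67]
```

View pics/open.png

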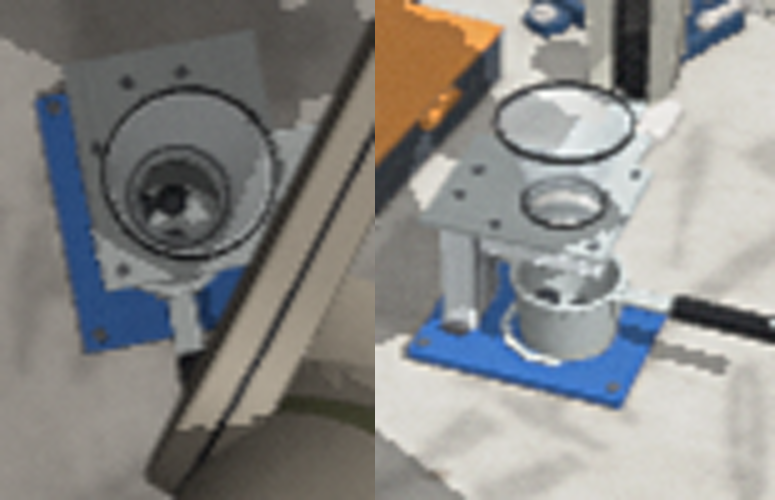

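The hopper is empty, with no balls left in the throat (top crop (180,195)), and balls show in the cup (scene crop (560,290)). Now I close the shutter against its stop.

Run:
```python
from h import *
ey=np.array([-np.sin(TH),np.cos(TH)])
ly=lambda:float((np.array(env.state()["tool_pos"][:2])-D)@ey)
for i in range(3):
    r=env.move_linear(dp(0,-70,107),velocity=40,contact_N=14);say(f"close {r} y={ly():.1f}")
    if ly()>-80: break
env.wait(.3);say(f"y={ly():.1f}")
d=shots(5,("top","scene"))
f=lambda x:cv2.resize(x,None,fx=5,fy=5,interpolation=cv2.INTER_CUBIC)
```

```text
close True y=-74.4 18.17 [ 605.  -216.8  107. ] F [ 0.3 -3.2  2. ] op 19.5 q [-0.42  0.33  1.5   0.    1.31 -0.62]
y=-74.5 18.47 [ 605.1 -216.8  107. ] F [ 0.4 -2.3 -1.5] op 19.5 q [-0.42  0.33  1.5   0.    1.31 -0.62]
```

Total travel was about 45 mm, stop to stop, so the shutter is closed. I release, retreat and verify.

Run:
```python
from h import *
env.ungrasp()
p=env.state()["tool_pos"];env.move_linear([p[0],p[1],200],velocity=120)
env.goto(dp(-120,-240,230),down(TH+np.pi/2));say("clear")
d=shots(6,("top","scene"))
f=lambda x:cv2.resize(x,None,fx=5,fy=5,interpolation=cv2.INTER_CUBIC)
cv2.imwrite("pics/fin.png",np.hstack([f(d["top"]["pixels"][130:230,275:360]),f(d["scene"]["pixels"][140:240,238:313])]))
from meas import tri,proj
for q in(0,3,6):print(q,((proj("top",dp(0,-76-q,116))-[275,130])*5).round(),((proj("scene",dp(0,-76-q,116))-[238,140])*5+[425,0]).round())
```

```text
clear 21.56 [ 518.5 -401.2  229.2] F [ 0.8  1.6 -0.5] op 92.7 q [-0.74  0.28  1.33  0.    1.53 -0.93]
0 [[359. 150.]] [[645.  88.]]
3 [[366. 149.]] [[646.  85.]]
6 [[373. 148.]] [[648.  83.]]
```

View pics/fin.png

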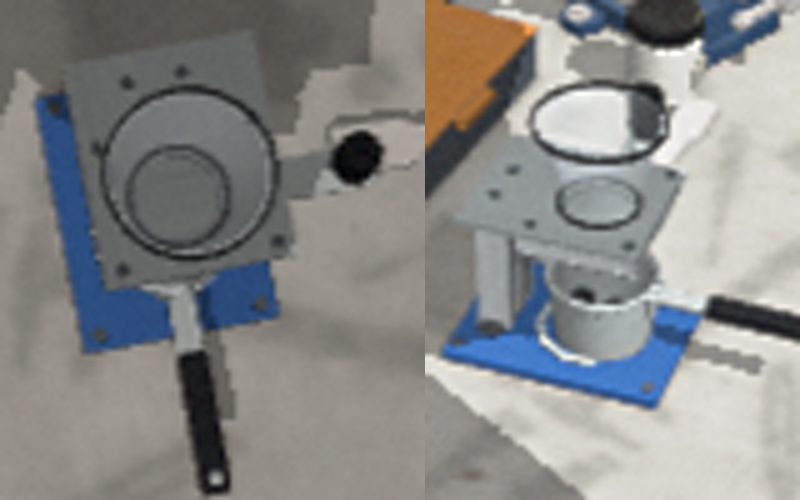

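The knob is at (357,157) against a predicted (359,150) for closed. The hopper is empty with the plate shut, the cup stands on the rest with balls inside, and no stray balls are visible. Handing in.

```bash
python3 -c "
from cell import env, cams
print(env.sign_off())"
```

```text
the job is handed in; nothing more can be done
None
```

I handed the job in at about 22 s of the 54 s: the cup is upright on the steel dispenser's rest with the hopper emptied into it, that shutter is back against its stop, and the ceramic shutter was not touched; the hand-in gave no verdict, and I couldn't count all five balls in the cup.

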